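# Demould a soap bar from a push-push ejector die

### The job

Take the finished soap bar out of the leaning soap die: it lies sunk in the cavity on a push-push ejector, so press it down to the stop (gently, the latch is delicate) and let go to have it pop up, then draw it out. Lay it flat, centred and square, right side up, on the cork mat on the curing rack, set down rather than dropped. Then press the empty ejector pad down to the stop and let go so that it latches down ready for the next pour; leave the other bar, the brush and the stamp where they are.

Things in the scene. Friction and masses are not known exactly. Their poses are not given: they have to be found in the camera images.
- soap: Beige soap bar, 84 x 54 x 22 mm (x, y, z), about 110 g; origin: centre of its underside, z out of its upper face. Starts in the die, axes as die_face, upper face about 2 mm below the die's face: no grip until the ejector raises it. Raised, it stands 15 mm proud, 7 mm still in the cavity: grip it across y (54 mm) and draw it out along the die face's z.
- die_face (a point): Centre of the cavity's mouth in the top face (130 x 135 mm, x, y) of the die, a plywood block 60 mm thick fixed on legs, to the robot's left or right, face centre 135 mm up. z: outward normal, leaning 0.42 rad (24 deg) from vertical towards the robot's side; y level, along the cavity's 57 mm width; x up the slope, along its 87 mm length. Plain cavity, 1.5 mm play round the bar.
- ejector (a joint): Pad travel along the face's z, m: about 0.0005 latched (start), 0.018 raised, -0.0085 at the stop. From latched, pressing to the stop and letting go makes it rise in 0.5 s; from raised, the same latches it again. Stopping over 1 mm short of the stop may do nothing. Spring 3 to 6 N all the way, then force climbs steeply: 10 to 15 N is a firm press; over 80 N spoils the latch.
- pad_top (a point): Centre of the upper face of the ejector pad, an aluminium plate 84 x 54 mm that is the cavity's floor; axes as die_face. It lies 24 mm below the die's face when latched, 7 mm when raised, 33 mm at the stop. Shut fingers can follow it down; a gripper that widens above its tips should turn so that its wide way lies along the cavity's 87 mm.
- cork_top (a point): Centre of the upper face of the cork mat, 110 x 80 x 4 mm (x, y, z), fixed in the free one of the two bays of a slatted wooden curing rack 134 x 262 mm; slat tops 28 mm, mat top 32 mm above the bench. z up, x along the mat's length. The bar is to lie with its length along the mat's x, either way round.
- cured_bar: An older soap bar of the same size, slightly darker, lying on the slats in the rack's other bay, 118 mm from the mat, parallel to it. Origin: centre of its underside. Leave alone.
- brush: Wooden-handled brush 200 mm long lying on the bench between die and rack. Leave alone.
- stamp: Wooden soap stamp, 50 x 50 mm foot and round knob, 70 mm tall, on the bench near the robot. Origin: centre of its underside. Leave alone.
Things that resemble listed ones, but are neither listed nor needed, are in the scene too. Leave any red look-alike of the soap alone.

How it is judged:
By the outcome, as a careful person would: the job done as asked, in the order asked, and still so for the second after the job is handed in, with the robot touching nothing.
It also fails if it takes over 70 s, if anything falls off the work surface, if the arm or the gripper's body presses on something with over 40 N, if the wrist force passes 120 N, or if a joint passes its speed limit or range.

### The arm

A 7-joint arm with a two-finger parallel gripper is mounted at the origin on the work surface. World frame = base frame: x ahead of the robot, y to its left, z up, the work surface at z = 0. Lengths are in m, angles in rad, forces in N, time in s.
With the tool pointing down it reaches from about 0.4 to 0.875 m from the base axis. Payload 19.3 kg.
Tool frame: the origin (TCP) lies between the finger pads; the fingertips stand 19 mm ahead of it and the grasp point (between the pads) is the TCP; z points along the fingers, y is the direction in which the jaws open and shut (so a half turn about z gives the same grasp; the last joint's range is limited). The gripper opens to 85 mm and grips with 20 to 120 N. Pads are 22 mm wide; open, the fingers measure 114 mm over their backs; the gripper's body (76 mm by 85 mm) begins 54 mm behind the grasp point. The pads swing forward as they close: fully open they stand 13 mm farther back than shut.
Start: joints at [-1.383, 0.521, -0.036, 1.599, 0.021, 1.021, -0.113], TCP at [0.159, 0.604, 0.25] pointing down, gripper open.
Joint ranges: [-2.91, 2.91], [-0.3, 2.13], [-1.5, 1.42], [0.17, 2.43], [-1.26, 4.41], [0.16, 1.93], [-2.52, 2.52]. Speed limits (rad/s): [1.89, 1.89, 2.39, 2.39, 3.01, 3.01, 3.01].

### API

Orientations are given as [roll, pitch, yaw] about the fixed x, y, z axes, in that order (R = Rz(yaw) Ry(pitch) Rx(roll)).
In Python, from workcell import status, imaging, bot gives the robot as it stands.
- The arm moves only by the shell command python3 -m handwheel 'ROWS' [FORCE]. ROWS is JSON, a list of rows, each an object with "offset": the shift along the tool's x, y, z in mm, a list of three; "rot": the turn, a rotation vector about the tool's x, y, z in degrees, a list of three; "claw": the opening, from -1 (shut) to 1 (fully open). A call has 1 to 12 rows; each row shifts and turns the commanded pose from where the row before left it, along the tool's axes as they then stand; what a row does not reach is not made up. A row lasts 1/10 s, in which the tool goes at most 50 mm and 8.59 degrees, less where a joint would pass 70% of its speed; a pose out of reach is approached as far as the arm can. A call is refused whole if a number of a shift passes 50 or a number of a turn 8.59, either way. A call with a gripper value outside its range is refused whole. The fingers move at their own pace and stop on an object; FORCE is the grip in N (left out, the last holds). Time passes only in rows, so rows that do not move let the fingers close. It gives the time, the measured TCP pose, the force and the opening at its end, in the units of the state.
- status.observe(): the state, without advancing time (a new reading comes with each control period).
- imaging.grab_frame(name): name is "scene" or "top"; returns a dict with "color" (420x560x3 uint8, red, green, blue), "range_z" (420x560 float32, m along the optical axis (not along the pixel's ray), 0 where there is no reading), "fx", "fy", "cx", "cy" (pixels), "camera_from_world" (4x4, takes a point from world to camera coordinates). Camera axes: x right, y down, z forward; pixel columns grow to the right and rows downward; lengths in m; the calibration is good to about 2 mm. A picture is of the moment at which its call begins.
- bot.job_done(): hands the job in, once; it reports no verdict.
Trained networks look in the newest picture that a camera, given by its name, has taken for a name from the list of things; names that differ only in an ending like _2 or _b are one class to them, and where a whole thing is asked for, a point or a joint stands for the part that bears it (a point fixed in the world has none). Each returns a list of dicts, best first, with "conf" (0 to 1); they miss things now and then, are a little off and sometimes report something else, mostly with a low value. They report only what shows in the picture. A call takes as long as a camera call. They do not tell look-alikes from the thing itself.
- imaging.regions_of(thing, camera): "region" (420x560 bool, what is visible of it) and "box" ([centre column, centre row, width, height] in pixels, round what is visible of it).
- imaging.mark_of(thing, camera): "uv" ([column, row] in pixels: a listed point, or the origin of a listed thing).
The state is a dict: "clock": time; "qpos": joint angles; "qd": joint speeds; "joint_efforts": joint torques, N m; "position": TCP position; "tool_rot": TCP orientation; "force": force on the tool from outside, world axes, zero at the start; "moment": the same for the moment, N m; "grip_width": finger opening in m.
Only numpy, scipy, OpenCV 4.12 (cv2) and the standard library are available. Lean on these libraries where they do the work, as an engineer would, in place of code of your own. Each camera call takes 0.05 s, during which the arm holds its last target.

## Working session

There is one attempt and no reset: what is moved stays moved. The work goes in short steps, Python scripts to look and compute and a shell command to move; the robot and the scene stay as the last step left them, time stands still between calls to the robot, and variables do not carry over. Pictures are saved under pics/ and viewed, and the job is handed in when it is done.

```bash
ls; mkdir -p pics; python3 - <<'E'
from workcell import status, imaging, bot
import cv2,numpy as np
s=status.observe(); print({k:np.round(v,3).tolist() for k,v in s.items()})
for n in ("scene","top"):
    f=imaging.grab_frame(n); cv2.imwrite(f"pics/{n}0.png",cv2.cvtColor(f["color"],cv2.COLOR_RGB2BGR))
    np.savez(f"{n}0.npz",**f)
    print(n,f["fx"],f["cx"],np.round(f["camera_from_world"],3).tolist())
    for t in ["soap","die_face","ejector","pad_top","cork_top","cured_bar","brush","stamp"]:
        try:print(t,[(np.round(m["uv"]).tolist(),round(m["conf"],2)) for m in imaging.mark_of(t,n)])
        except Exception as e: print(t,e)
        try:print('   reg',[(np.round(m["box"]).tolist(),round(m["conf"],2)) for m in imaging.regions_of(t,n)])
        except Exception as e: print(t,e)
E
```

```text
pics
{'clock': 0.0, 'qpos': [-1.383, 0.522, -0.036, 1.6, 0.021, 1.021, -0.113], 'qd': [-0.001, 0.001, -0.001, 0.0, -0.001, 0.001, 0.0], 'joint_efforts': [-0.0, -92.711, 1.98, -36.993, 0.018, 0.008, 0.0], 'position': [0.159, 0.604, 0.25], 'tool_rot': [-3.14, 0.0, 2.884], 'force': [0.216, -0.51, 0.163], 'moment': [0.017, -0.013, 0.017], 'grip_width': 0.085}
scene 534.9176086603918 293.97951703498455 [[0.855, 0.518, 0.018, -0.445], [0.379, -0.603, -0.702, -0.15], [-0.353, 0.607, -0.712, 1.602], [0.0, 0.0, 0.0, 1.0]]
soap [([248.0, 234.0], 0.96), ([265.0, 259.0], 0.92), ([196.0, 278.0], 0.7), ([230.0, 340.0], 0.58)]
   reg [([246.0, 231.0, 38.0, 35.0], 0.95), ([194.0, 278.0, 42.0, 36.0], 0.93), ([263.0, 249.0, 44.0, 17.0], 0.92), ([228.0, 336.0, 46.0, 39.0], 0.86)]
die_face [([265.0, 252.0], 0.87)]
   reg [([268.0, 264.0, 95.0, 70.0], 0.65)]
ejector it knows: brush, cork_top, cured_bar, die_face, pad_top, soap, stamp
   reg []
pad_top []
   reg []
cork_top [([384.0, 157.0], 0.84)]
   reg [([382.0, 160.0, 43.0, 31.0], 0.9)]
cured_bar [([358.0, 179.0], 0.72)]
   reg [([358.0, 174.0, 36.0, 
[... 489 characters left out ...]
0, 273.0, 36.0, 27.0], 0.91), ([370.0, 202.0, 32.0, 41.0], 0.86), ([394.0, 278.0, 25.0, 32.0], 0.72)]
die_face [([370.0, 200.0], 0.75)]
   reg [([371.0, 199.0, 90.0, 74.0], 0.97)]
ejector it knows: brush, cork_top, cured_bar, die_face, pad_top, soap, stamp
   reg [([372.0, 202.0, 33.0, 38.0], 0.5)]
pad_top []
   reg []
cork_top [([119.0, 190.0], 0.59)]
   reg [([370.0, 201.0, 36.0, 39.0], 0.69), ([119.0, 192.0, 42.0, 52.0], 0.59)]
cured_bar []
   reg [([173.0, 202.0, 30.0, 44.0], 0.81), ([371.0, 202.0, 32.0, 39.0], 0.7)]
brush [([254.0, 189.0], 0.93)]
   reg [([253.0, 193.0, 27.0, 88.0], 0.85)]
stamp [([254.0, 278.0], 0.89), ([367.0, 199.0], 0.46)]
   reg [([253.0, 278.0, 26.0, 30.0], 0.98)]
```

View pics/scene0.png

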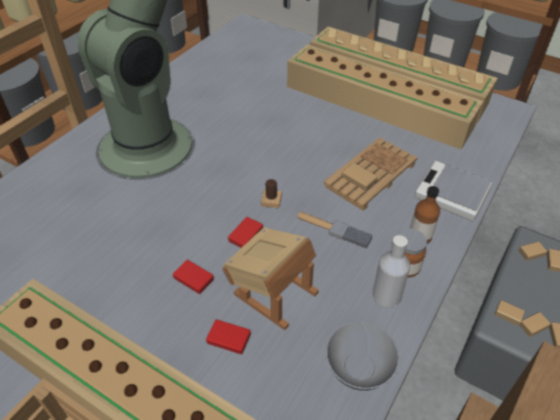

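View pics/top0.png

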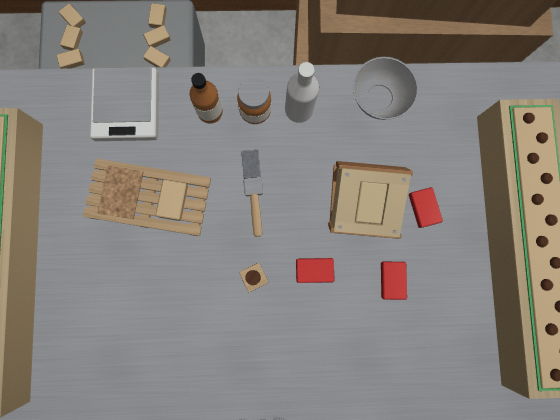

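The soap candidates are the beige bar in the die at top (371,202) and scene (263,249), the red look-alikes at top (426,207), (315,270) and (394,280), and the darker cured bar at top (172,200). The beige bar in the die fits the description. Next I'll measure it and check it in a close crop.

```bash
cat > h.py <<'E'
import numpy as np,cv2
def load(n): 
    f=dict(np.load(n)); return f
def pts(f):
    z=f["range_z"].astype(float); h,w=z.shape
    u,v=np.meshgrid(np.arange(w),np.arange(h))
    P=np.stack([(u-f["cx"])/f["fx"]*z,(v-f["cy"])/f["fy"]*z,z],-1)
    T=np.linalg.inv(f["camera_from_world"]); return P@T[:3,:3].T+T[:3,3]
def proj(f,p):
    p=np.atleast_2d(p); T=f["camera_from_world"]; c=p@T[:3,:3].T+T[:3,3]
    return np.stack([c[:,0]/c[:,2]*f["fx"]+f["cx"],c[:,1]/c[:,2]*f["fy"]+f["cy"]],1)
def at(f,u,v,r=2):
    P=pts(f)[v-r:v+r+1,u-r:u+r+1].reshape(-1,3); return np.median(P,0)
E
python3 - <<'E'
from h import *
f=load("top0.npz");g=load("scene0.npz")
for n,u,v in [("soap",371,202),("faceL",343,210),("faceR",400,195),("faceT",372,175),("faceB",371,230),("bench",300,350),("cork",120,192),("cured",172,200),("brush",256,210),("stamp",253,278)]:
    print(n,np.round(at(f,u,v),4))
for n,u,v in [("soap",263,248),("cork",384,158),("cured",358,174),("bench",300,350)]:
    print("scene",n,np.round(at(g,u,v),4))
a=cv2.resize(f["color"][150:250,320:450][:,:,::-1],None,fx=4.0,fy=4.0,interpolation=cv2.INTER_CUBIC)
b=cv2.resize(g["color"][210:330,210:330][:,:,::-1],None,fx=3.33,fy=3.33,interpolation=cv2.INTER_CUBIC)
cv2.imwrite("pics/c1.png",a);cv2.imwrite("pics/c2.png",b)
c=cv2.resize(f["color"][140:250,70:230][:,:,::-1],None,fx=4.0,fy=4.0,interpolation=cv2.INTER_CUBIC);cv2.imwrite("pics/c3.png",c)
E
```

```text
soap [ 0.5863 -0.2335  0.1346]
faceL [ 0.5724 -0.1785  0.1279]
faceR [ 0.5973 -0.2897  0.1447]
faceT [ 0.6358 -0.233   0.1585]
faceB [ 0.5322 -0.2362  0.1127]
bench [ 0.28   -0.0912 -0.0006]
cork [0.6389 0.3    0.033 ]
cured [0.6147 0.1808 0.0504]
brush [ 0.593  -0.001   0.0198]
stamp [0.4416 0.007  0.071 ]
scene soap [ 0.5744 -0.2267  0.1292]
scene cork [0.64   0.2995 0.0311]
scene cured [0.6138 0.1814 0.0491]
scene bench [ 7.350e-01 -3.306e-01 -7.000e-04]
```

View pics/c1.png

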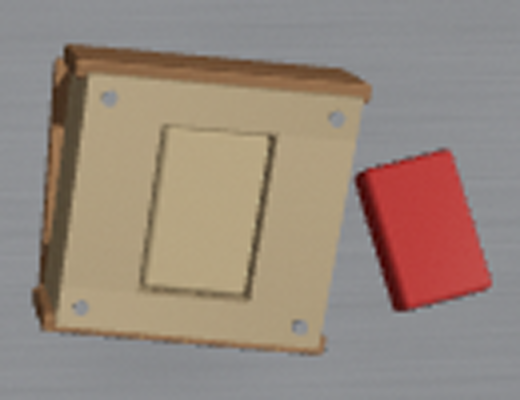

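View pics/c2.png

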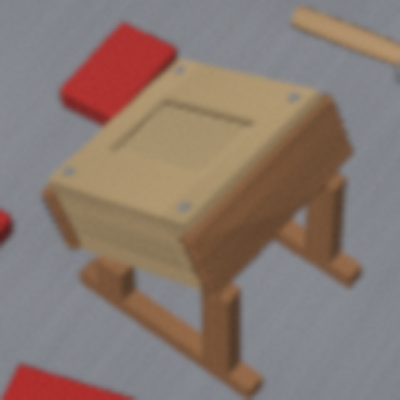

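View pics/c3.png

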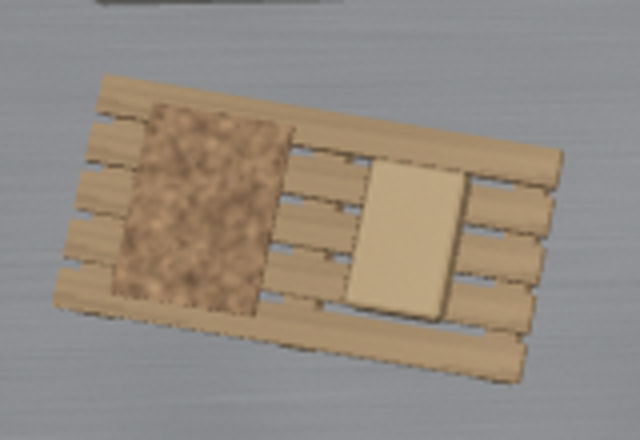

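```bash
python3 - <<'E'
from h import *
for cam in ("top","scene"):
    f=load(cam+"0.npz"); P=pts(f)
    seed=np.array([.586,-.234,.136])
    # plane ransac/irls
    n0=np.array([-np.sin(.42),0,np.cos(.42)])
    near=(np.linalg.norm(P-seed,axis=-1)<.11)
    m=near&(abs((P-seed)@n0)<.015)
    for _ in range(6):
        Q=P[m]; c=Q.mean(0); n=np.linalg.svd(Q-c,full_matrices=False)[2][2]; n*=np.sign(n[2])
        d=(P-c)@n; m=near&(abs(d)<.004)&(d>-.0012 if _>2 else True)
    print(cam,"n",np.round(n,4),"lean",np.arccos(n[2]),"yaw of n",np.degrees(np.arctan2(-n[1],-n[0])),m.sum())
    y=np.cross([0,0,1.],-np.array([n[0],n[1],0])); y=np.cross(n,np.array([-n[0],-n[1],0])); y/=np.linalg.norm(y); x=np.cross(y,n)
    m2=near&(abs(d)<.0035)
    m2=cv2.morphologyEx(m2.astype(np.uint8),cv2.MORPH_OPEN,np.ones((5,5)))>0
    q=(P[m2]-c)@np.stack([x,y],1)
    r=cv2.minAreaRect((q*1000).astype(np.float32)); cen=c+r[0][0]/1000*x+r[0][1]/1000*y
    print("rect",r,"centre",np.round(cen,4)); print("x",x.round(4),"y",y.round(4))
    # soap region: recessed
    q=None
    import json
    if cam=="top":
        for nm,(u,v) in dict(tl=(347.25,174.5),tr=(404.25,179.75),br=(395,231.75),bl=(340.25,226.75), c1=(361.2,181.2),c2=(389,183.5),c3=(382,224.2),c4=(355.5,221.8)).items():
            T=np.linalg.inv(f["camera_from_world"]); ray=T[:3,:3]@np.array([(u-f["cx"])/f["fx"],(v-f["cy"])/f["fy"],1]); o=T[:3,3]
            p=o+ray*(((c-o)@n)/(ray@n)); print(nm,p.round(4))
    # cork
    hsv=cv2.cvtColor(f["color"],cv2.COLOR_RGB2HSV)
    ok=(np.linalg.norm(P[...,:2]-[.639,.3],axis=-1)<.085)&(P[...,2]>.0295)&(P[...,2]<.037)
    g=cv2.GaussianBlur(f["color"],(0,0),1.5).astype(int)
    print("cork col",g[ok].mean(0))
    ok2=ok&(g[...,0]<150)
    ok2=cv2.morphologyEx(ok2.astype(np.uint8),cv2.MORPH_CLOSE,np.ones((3,3)));ok2=cv2.morphologyEx(ok2,cv2.MORPH_OPEN,np.ones((5,5)))>0
    r=cv2.minAreaRect((P[ok2][:,:2]*1000).astype(np.float32)); print("cork",r)
    b=(abs(P[...,2]-.050)<.006)&(np.linalg.norm(P[...,:2]-[.6147,.181],axis=-1)<.06)
    print("cured",cv2.minAreaRect((P[b][:,:2]*1000).astype(np.float32)))
    k=(P[...,2]>.02)&(P[...,2]<.06)&(np.linalg.norm(P[...,:2]-[.63,.24],axis=-1)<.17)
    k=cv2.morphologyEx(k.astype(np.uint8),cv2.MORPH_OPEN,np.ones((3,3)))>0
    print("rack",cv2.minAreaRect((P[k][:,:2]*1000).astype(np.float32)))
E
```

```text
top n [-0.4061  0.0465  0.9126] lean 0.4211381792465629 yaw of n -6.527837196743434 2323
rect ((-1.8951263427734375, -0.9029312133789062), (130.02328491210938, 136.0648193359375), 0.028025202453136444) centre [ 0.5836 -0.2341  0.1358]
x [ 0.9067 -0.1038  0.4088] y [0.1137 0.9935 0.    ]
tl [ 0.6381 -0.1845  0.1575]
tr [ 0.6251 -0.2961  0.1574]
br [ 0.5273 -0.285   0.1133]
bl [ 0.5403 -0.1737  0.1134]
c1 [ 0.6251 -0.2122  0.1531]
c2 [ 0.6192 -0.2668  0.1533]
c3 [ 0.5428 -0.2578  0.1188]
c4 [ 0.549  -0.2042  0.1189]
cork col [150.54726599 122.42354032  93.71130677]
cork ((538.375732421875, 169.556640625), (415.18115234375, 94.1434326171875), 53.46267318725586)
cured ((617.416748046875, 184.13279724121094), (54.86693572998047, 84.41340637207031), 79.3825912475586)
rack ((679.5421142578125, 232.81048583984375), (263.62762451171875, 237.86341857910156), 79.09898376464844)
scene n [-0.4051  0.0458  0.9131] lean 0.41995503529337913 yaw of n -6.447839791705244 1290
rect ((-3.8162155151367188, 3.0968399047851562), (135.19097900390625, 137.1546630859375), 0.07544261962175369) centre [ 0.5824 -0.2346  0.1348]
x [ 0.9073 -0.1025  0.4077] y [0.1123 0.9937 0.    ]
cork col [141.37062937 111.47552448  84.3020979 ]
cork ((837.2900390625, -222.6422119140625), (126.17593383789062, 1259.0963134765625), 20.881929397583008)
cured ((616.1986083984375, 182.2820587158203), (56.62159729003906, 87.95081329345703), 78.23826599121094)
rack ((675.61962890625, 231.81869506835938), (271.58050537109375, 238.22000122070312), 78.92803955078125)
```

```bash
python3 - <<'E'
from h import *
for cam in ("top","scene"):
    f=load(cam+"0.npz"); P=pts(f); u,v=map(int,proj(f,[.639,.3,.032])[0])
    H,W=f["range_z"].shape; vv,uu=np.mgrid[:H,:W]
    win=(abs(uu-u)<42)&(abs(vv-v)<42)&(f["range_z"]>0)
    g=cv2.GaussianBlur(f["color"],(0,0),1.2).astype(int)
    # pixel -> plane z=.032
    T=np.linalg.inv(f["camera_from_world"]); D=np.stack([(uu-f["cx"])/f["fx"],(vv-f["cy"])/f["fy"],np.ones((H,W))],-1)@T[:3,:3].T
    XY=(T[:3,3]+D*((.032-T[2,3])/D[...,2])[...,None])[...,:2]
    for th in (140,146,152):
        m=win&(g[...,0]<th)&(g[...,0]-g[...,2]>25)&(np.linalg.norm(XY-[.639,.3],axis=-1)<.075)
        m=cv2.morphologyEx(cv2.morphologyEx(m.astype(np.uint8),cv2.MORPH_CLOSE,np.ones((3,3))),cv2.MORPH_OPEN,np.ones((7,7)))
        m=(m>0)&win
        print(cam,th,cv2.minAreaRect((XY[m]*1000).astype(np.float32)),m.sum(),XY[m].mean(0))
    k=win
    b=(P[...,2]>.0275)&(P[...,2]<.06)&(f["range_z"]>0)&(np.linalg.norm(P[...,:2]-[.625,.24],axis=-1)<.145)
    b=cv2.morphologyEx(b.astype(np.uint8),cv2.MORPH_OPEN,np.ones((2,2)))>0
    b&=(np.linalg.norm(P[...,:2]-[.625,.24],axis=-1)<.16)&(P[...,2]>.02)
    print("rack",cv2.minAreaRect((P[b][:,:2]*1000).astype(np.float32)))
# crop corners by eye of cork on c3: 
f=load("top0.npz");T=np.linalg.inv(f["camera_from_world"])
cs=[]
for (a,b) in [(155,103),(294,126),(255,315),(113,295)]:
    u,v=70+a/4,140+b/4
    d=T[:3,:3]@np.array([(u-f["cx"])/f["fx"],(v-f["cy"])/f["fy"],1]); p=T[:3,3]+d*((.032-T[2,3])/d[2]); cs.append(p)
cs=np.array(cs); print(cs.round(4), cs.mean(0)); e=cs[0]+cs[1]-cs[2]-cs[3]; print(np.degrees(np.arctan2(e[1],e[0])))
E
```

```text
top 140 ((0.0, 0.0), (0.0, 0.0), 0.0) 0 [nan nan]
top 146 ((634.0468139648438, 282.701416015625), (31.888179779052734, 26.526395797729492), 0.9360685348510742) 152 [0.63472878 0.28354356]
top 152 ((632.65283203125, 294.4139404296875), (84.47721862792969, 93.61573791503906), 69.00666809082031) 873 [0.6291937  0.29481375]
rack ((663.4788208007812, 234.17063903808594), (260.2378845214844, 205.7774200439453), 79.09158325195312)
scene 140 ((632.5817260742188, 281.72894287109375), (34.44572067260742, 42.15366744995117), 25.246994018554688) 124 [0.63230022 0.28186853]
scene 146 ((645.4345092773438, 294.50030517578125), (106.5770034790039, 127.68660736083984), 77.50076293945312) 813 [0.64554716 0.2911945 ]
scene 152 ((640.8121337890625, 293.09307861328125), (126.85565948486328, 136.0377197265625), 77.87889862060547) 1102 [0.64114385 0.29545666]
rack ((628.9223022460938, 235.4442901611328), (255.1475067138672, 129.10211181640625), 79.89259338378906)
[[0.6996 0.3267 0.032 ]
 [0.6846 0.2491 0.032 ]
 [0.5782 0.2691 0.032 ]
 [0.5912 0.3471 0.032 ]] [0.6384122  0.29800828 0.032     ]
-10.638073508422735<stdin>:14: RuntimeWarning: Mean of empty slice.
  ret = um.true_divide(
```

Crop c1 shows the beige bar sunk flush in the cavity at about top (371,203), with red bars only on the bench. The slope rises away from the robot.

Poses:
- Die centre is (0.583, -0.2345, 0.1353), yaw -6.5°.
- Cork is (0.6385, 0.2985), yaw -10.8°. The cured bar's position plus 118 mm agrees with this.

```bash
cat >> h.py <<'E'
from scipy.spatial.transform import Rotation as Rot
C=np.array([.583,-.2347,.1353]); n=np.array([-.4057,.0462,.9129]); n/=np.linalg.norm(n)
yd=np.cross([0,0,1.],-n*0+np.array([.9936,-.1132,0])); yd=np.array([.1132,.9936,0]); yd-=n*(n@yd); yd/=np.linalg.norm(yd); xd=np.cross(yd,n)
R_grip=np.stack([-xd,yd,-n],1)          # jaws across die y
R_press=np.stack([yd,xd,-n],1)          # jaws along die x
R_press2=np.stack([-yd,-xd,-n],1)
K=np.array([.6385,.2985,.032]); kyaw=np.radians(-10.8)
kx=np.array([np.cos(kyaw),np.sin(kyaw),0]); ky=np.array([-np.sin(kyaw),np.cos(kyaw),0])
R_cork=np.stack([-kx,ky,[0,0,-1]],1)
def need(p,R,verbose=True):
    from workcell import status
    s=status.observe(); R0=Rot.from_euler("xyz",s["tool_rot"]).as_matrix(); p0=np.array(s["position"])
    off=R0.T@(np.array(p)-p0)*1000; rv=Rot.from_matrix(R0.T@R).as_rotvec(degrees=True)
    offR=R.T@(np.array(p)-p0)*1000
    print("t",round(s["clock"],2),"pos",p0.round(4),"w",round(s["grip_width"],4),"F",np.round(s["force"],1),"q",np.round(s["qpos"],2))
    print("offset now",off.round(1),"rot",rv.round(1),"offset after rot",offR.round(1))
def die(x,y,z): return C+x*xd+y*yd+z*n
E
python3 - <<'E'
from h import *
need([.45,.2,.28],R_press); need(die(0,0,.09),R_press); need(die(0,0,.09),R_press2);need(die(0,0,.09),R_grip)
E
```

```text
t 1.6 pos [0.1594 0.6043 0.2503] w 0.0854 F [ 1.7  0.6 -0.5] q [-1.38  0.52 -0.04  1.6   0.02  1.02 -0.11]
offset now [-384.1 -316.9  -29.7] rot [-19.8 -17.2  80.4] offset after rot [-368.8  317.5  109.5]
t 1.6 pos [0.1594 0.6043 0.2503] w 0.0854 F [ 1.7  0.6 -0.5] q [-1.38  0.52 -0.04  1.6   0.02  1.02 -0.11]
offset now [-587.2 -708.6   32.8] rot [-19.8 -17.2  80.4] offset after rot [-785.7  424.   225.6]
t 1.6 pos [0.1594 0.6043 0.2503] w 0.0854 F [ 1.7  0.6 -0.5] q [-1.38  0.52 -0.04  1.6   0.02  1.02 -0.11]
offset now [-587.2 -708.6   32.8] rot [ 17.8 -20.6 -96.7] offset after rot [ 785.7 -424.   225.6]
t 1.6 pos [0.1594 0.6043 0.2503] w 0.0854 F [ 1.7  0.6 -0.5] q [-1.38  0.52 -0.04  1.6   0.02  1.02 -0.11]
offset now [-587.2 -708.6   32.8] rot [ -1.7 -24.1  -8.1] offset after rot [-424.  -785.7  225.6]
```

```bash
python3 -m handwheel '[{"offset":[-35,-29,-3],"rot":[0,0,0],"claw":-1},{"offset":[-35,-29,-3],"rot":[0,0,0],"claw":-1},{"offset":[-35,-29,-3],"rot":[0,0,0],"claw":-1},{"offset":[-35,-29,-3],"rot":[0,0,0],"claw":-1},{"offset":[-35,-29,-3],"rot":[0,0,0],"claw":-1},{"offset":[-35,-29,-3],"rot":[0,0,0],"claw":-1},{"offset":[-35,-29,-3],"rot":[0,0,0],"claw":-1},{"offset":[-35,-29,-3],"rot":[0,0,0],"claw":-1},{"offset":[-35,-29,-3],"rot":[0,0,0],"claw":-1},{"offset":[-35,-29,-3],"rot":[0,0,0],"claw":-1},{"offset":[-35,-29,-3],"rot":[0,0,0],"claw":-1},{"offset":[0,0,0],"rot":[0,0,0],"claw":-1}]'
python3 - <<'E'
from h import *
need(die(0,0,.12),R_press); need(die(0,0,.12),R_press2);need(die(0,0,.12),R_grip)
E
```

```text
clock: 2.8
position: [0.4533, 0.1927, 0.2839]
tool_rot: [-3.141, 0.002, 2.876]
force: [-1.0, 1.5, 0.2]
grip_width: -0.0002
t 2.8 pos [0.4533 0.1927 0.2839] w -0.0002 F [-1.   1.5  0.2] q [-0.64  0.27  0.14  1.91 -0.04  0.96  0.83]
offset now [-188.7 -385.8   39.6] rot [-19.8 -17.   80. ] offset after rot [-409.9  101.2   88. ]
t 2.8 pos [0.4533 0.1927 0.2839] w -0.0002 F [-1.   1.5  0.2] q [-0.64  0.27  0.14  1.91 -0.04  0.96  0.83]
offset now [-188.7 -385.8   39.6] rot [ 17.7 -20.7 -97.1] offset after rot [ 409.9 -101.2   88. ]
t 2.8 pos [0.4533 0.1927 0.2839] w -0.0002 F [-1.   1.5  0.2] q [-0.64  0.27  0.14  1.91 -0.04  0.96  0.83]
offset now [-188.7 -385.8   39.6] rot [ -1.9 -23.9  -8.6] offset after rot [-101.2 -409.9   88. ]
```

```bash
python3 -m handwheel '[{"offset":[-19,-38,2],"rot":[0,0,8],"claw":-1},{"offset":[-24,-35,2],"rot":[0,0,8],"claw":-1},{"offset":[-29,-31,2],"rot":[0,0,8],"claw":-1},{"offset":[-33,-27,2],"rot":[0,0,8],"claw":-1},{"offset":[-36,-22,2],"rot":[0,0,8],"claw":-1},{"offset":[-39,-17,2],"rot":[0,0,8],"claw":-1},{"offset":[-41,-11,2],"rot":[0,0,8],"claw":-1},{"offset":[-42,-6,2],"rot":[0,0,8],"claw":-1},{"offset":[-42,0,2],"rot":[0,0,8],"claw":-1},{"offset":[-42,6,2],"rot":[0,0,8],"claw":-1},{"offset":[0,0,0],"rot":[0,0,8],"claw":-1},{"offset":[0,0,0],"rot":[0,0,0],"claw":-1}]'
python3 - <<'E'
from h import *
need(die(0,0,.1),R_press)
E
```

```text
clock: 4.0
position: [0.5362, -0.2181, 0.2629]
tool_rot: [-3.141, 0.001, 1.344]
force: [-0.0, 0.5, 0.9]
grip_width: 0.0003
t 4.0 pos [ 0.5362 -0.2181  0.2629] w 0.0003 F [-0.   0.5  0.9] q [-0.13  0.5   0.59  1.73 -0.32  1.01  0.35]
offset now [-10.2   8.8  36.3] rot [-24.1   1.4  -6.4] offset after rot [-11.2  -7.9  36.2]
```

```bash
python3 -m handwheel '[{"offset":[0,0,0],"rot":[-8,0.5,-2.1],"claw":-1},{"offset":[0,0,0],"rot":[-8,0.5,-2.1],"claw":-1},{"offset":[0,0,0],"rot":[-8.1,0.5,-2.1],"claw":-1},{"offset":[-11,-8,20],"rot":[0,0,0],"claw":-1},{"offset":[0,0,0],"rot":[0,0,0],"claw":-1},{"offset":[0,0,0],"rot":[0,0,0],"claw":-1}]'
python3 - <<'E'
from h import *
from workcell import imaging
need(die(0,0,.06),R_press)
for c in("scene","top"):
    f=imaging.grab_frame(c); np.savez(c+"1.npz",**f)
    u,v=map(int,proj(f,die(0,0,.05))[0]); a=f["color"][max(0,v-75):v+75,max(0,u-100):u+100,::-1]
    cv2.imwrite(f"pics/{c}1.png",cv2.resize(a,None,fx=3,fy=3,interpolation=cv2.INTER_CUBIC))
E
```

```text
clock: 4.6
position: [0.5363, -0.2278, 0.2422]
tool_rot: [2.721, -0.002, 1.463]
force: [0.3, 0.2, 0.4]
grip_width: 0.0004
t 4.6 pos [ 0.5363 -0.2278  0.2422] w 0.0004 F [0.3 0.2 0.4] q [ 0.06  0.33  0.37  2.06 -0.6   0.42  0.78]
offset now [-1.8 -0.6 56.8] rot [ 0.  -0.2  0.2] offset after rot [-1.6 -0.6 56.8]
```

View pics/scene1.png

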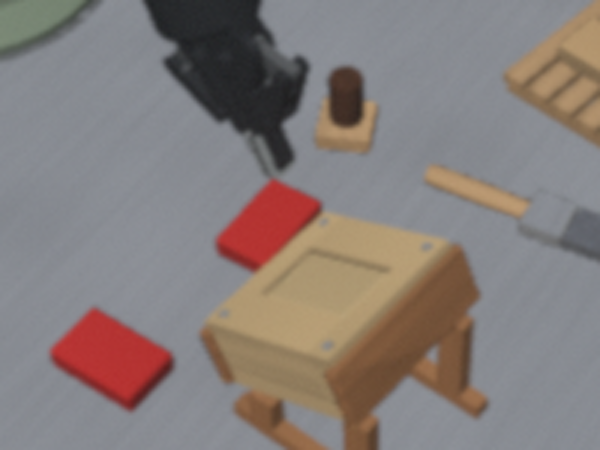

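View pics/top1.png

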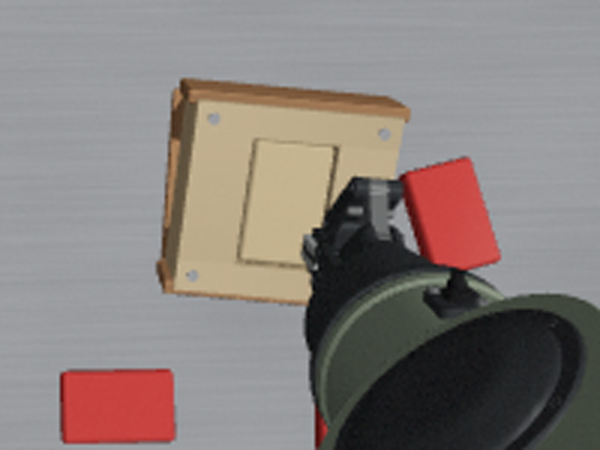

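```bash
python3 - <<'E'
from h import *
from workcell import status
s=status.observe(); p=np.array(s["position"]); R=Rot.from_euler("xyz",s["tool_rot"]).as_matrix(); print(R.round(3))
for c in("scene","top"):
    f=load(c+"1.npz"); a=f["color"][:,:,::-1].copy(); a=cv2.resize(a,None,fx=3,fy=3,interpolation=cv2.INTER_CUBIC)
    for q,col in [(p,(0,255,0)),(p+R[:,2]*.019,(255,255,0)),(p-R[:,2]*.06,(255,0,255)),(C,(0,0,255))]+[(die(sx*.042,sy*.027,0),(255,0,0)) for sx in(-1,1) for sy in (-1,1)]:
        u,v=proj(f,q)[0]*3+1; cv2.circle(a,(int(u),int(v)),5,col,2)
    u,v=map(int,proj(f,die(0,0,.05))[0]*3); cv2.imwrite(f"pics/{c}1b.png",a[max(0,v-250):v+250,max(0,u-300):u+300])
E
```

```text
[[ 0.108  0.907  0.407]
 [ 0.994 -0.099 -0.042]
 [ 0.002  0.409 -0.912]]
```

View pics/scene1b.png

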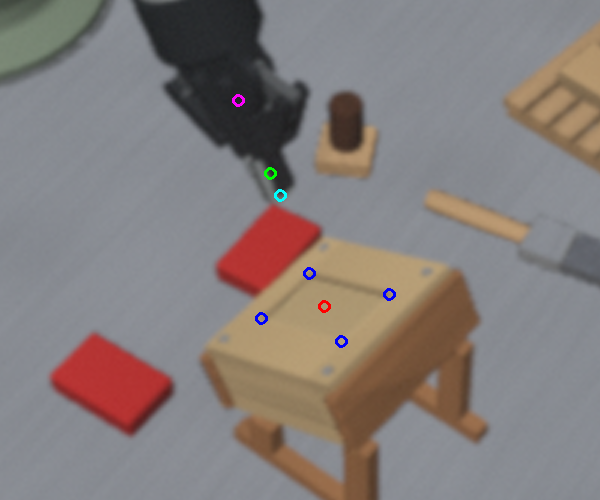

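View pics/top1b.png

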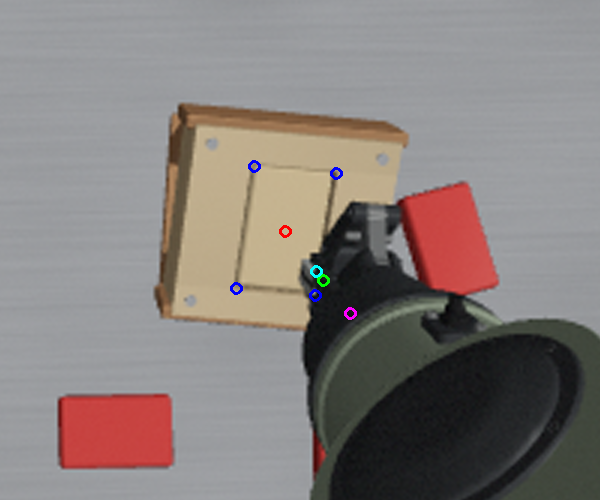

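Overlay agrees with the image: the tip lies on the die axis and the cavity corners fit within about 1–2 mm. Going down to press.

```bash
python3 -m handwheel '[{"offset":[-1.6,-0.6,30],"rot":[0,0,0],"claw":-1},{"offset":[0,0,30],"rot":[0,0,0],"claw":-1},{"offset":[0,0,25],"rot":[0,0,0],"claw":-1},{"offset":[0,0,0],"rot":[0,0,0],"claw":-1},{"offset":[0,0,0],"rot":[0,0,0],"claw":-1}]'
python3 - <<'E'
from h import *
need(die(0,0,.017),R_press)
E
```

```text
clock: 5.2
position: [0.57, -0.2334, 0.1644]
tool_rot: [2.721, -0.003, 1.461]
force: [0.8, -0.4, 0.6]
grip_width: 0.0
t 5.2 pos [ 0.57   -0.2334  0.1644] w 0.0 F [ 0.8 -0.4  0.6] q [ 0.2   0.5   0.18  2.04 -0.76  0.27  0.94]
offset now [ 0.1  0.  14.9] rot [ 0.  -0.2  0.1] offset after rot [ 0.1  0.  14.9]
```

```bash
python3 -m handwheel '[{"offset":[0,0,8],"rot":[0,0,0],"claw":-1},{"offset":[0,0,6],"rot":[0,0,0],"claw":-1},{"offset":[0,0,4],"rot":[0,0,0],"claw":-1},{"offset":[0,0,0],"rot":[0,0,0],"claw":-1}]'
python3 -c "
from h import *
need(die(0,0,.008),R_press)"
```

```text
clock: 5.6
position: [0.5776, -0.2343, 0.1476]
tool_rot: [2.72, -0.003, 1.46]
force: [0.7, 1.2, 4.1]
grip_width: 0.0
t 5.6 pos [ 0.5776 -0.2343  0.1476] w 0.0 F [0.7 1.2 4.1] q [ 0.23  0.53  0.14  2.03 -0.78  0.24  0.96]
offset now [ 0.2 -0.1  5.4] rot [ 0.1 -0.2  0.1] offset after rot [ 0.2 -0.1  5.4]
```

```bash
python3 -m handwheel '[{"offset":[0,0,2],"rot":[0,0,0],"claw":-1},{"offset":[0,0,2],"rot":[0,0,0],"claw":-1},{"offset":[0,0,0],"rot":[0,0,0],"claw":-1}]'
python3 -c "
from h import *
need(die(0,0,.008),R_press)"
```

```text
clock: 5.9
position: [0.5789, -0.2346, 0.1438]
tool_rot: [2.72, -0.003, 1.46]
force: [0.9, 0.8, 3.8]
grip_width: 0.0002
t 5.9 pos [ 0.5789 -0.2346  0.1438] w 0.0002 F [0.9 0.8 3.8] q [ 0.24  0.54  0.13  2.03 -0.79  0.23  0.97]
offset now [0.4 0.2 1.4] rot [ 0.  -0.2  0.1] offset after rot [0.4 0.2 1.4]
```

```bash
python3 -m handwheel '[{"offset":[0,0,1],"rot":[0,0,0],"claw":-1},{"offset":[0,0,0],"rot":[0,0,0],"claw":-1}]'
python3 -c "
from h import *
need(die(0,0,.008),R_press)"
```

```text
clock: 6.1
position: [0.5792, -0.2347, 0.1429]
tool_rot: [2.72, -0.003, 1.46]
force: [0.5, 0.5, 4.0]
grip_width: 0.0001
t 6.1 pos [ 0.5792 -0.2347  0.1429] w 0.0001 F [0.5 0.5 4. ] q [ 0.24  0.54  0.13  2.03 -0.79  0.23  0.97]
offset now [0.4 0.3 0.5] rot [ 0.  -0.2  0.1] offset after rot [0.4 0.3 0.5]
```

```bash
python3 -m handwheel '[{"offset":[0,0,0.7],"rot":[0,0,0],"claw":-1},{"offset":[0,0,0],"rot":[0,0,0],"claw":-1}]'
python3 -c "
from h import *
need(die(0,0,.008),R_press)"
```

```text
clock: 6.3
position: [0.5795, -0.2347, 0.1423]
tool_rot: [2.72, -0.003, 1.46]
force: [0.8, 1.6, 4.2]
grip_width: -0.0002
t 6.3 pos [ 0.5795 -0.2347  0.1423] w -0.0002 F [0.8 1.6 4.2] q [ 0.24  0.54  0.13  2.03 -0.79  0.23  0.97]
offset now [ 0.4  0.3 -0.2] rot [ 0.  -0.2  0.1] offset after rot [ 0.4  0.3 -0.2]
```

```bash
python3 -m handwheel '[{"offset":[0,0,0.8],"rot":[0,0,0],"claw":-1},{"offset":[0,0,0],"rot":[0,0,0],"claw":-1}]'
```

```text
clock: 6.5
position: [0.5796, -0.2348, 0.1421]
tool_rot: [2.72, -0.003, 1.46]
force: [-8.8, 3.2, 19.7]
grip_width: -0.0002
```

```bash
python3 -m handwheel '[{"offset":[0,0,0.7],"rot":[0,0,0],"claw":-1},{"offset":[0,0,0],"rot":[0,0,0],"claw":-1}]'
```

```text
clock: 6.7
position: [0.5797, -0.2348, 0.142]
tool_rot: [2.72, -0.003, 1.46]
force: [-18.5, 6.4, 33.8]
grip_width: -0.0
```

```bash
python3 -m handwheel '[{"offset":[0,0,0.5],"rot":[0,0,0],"claw":-1},{"offset":[0,0,0],"rot":[0,0,0],"claw":-1}]'
```

```text
clock: 6.9
position: [0.5798, -0.2348, 0.142]
tool_rot: [2.719, -0.003, 1.46]
force: [-25.3, 8.5, 43.5]
grip_width: -0.0
```

At the stop: the force peaked at about 51 N, below the 80 N limit. Letting go now, straight back.

```bash
python3 -m handwheel '[{"offset":[0,0,-2],"rot":[0,0,0],"claw":-1},{"offset":[0,0,-20],"rot":[0,0,0],"claw":-1},{"offset":[0,0,-40],"rot":[0,0,0],"claw":-1},{"offset":[0,0,-40],"rot":[0,0,0],"claw":-1},{"offset":[0,0,0],"rot":[0,0,-8.5],"claw":1},{"offset":[0,0,0],"rot":[0,0,-8.5],"claw":1},{"offset":[0,0,0],"rot":[0,0,-8.5],"claw":1},{"offset":[0,0,0],"rot":[0,0,-8.5],"claw":1},{"offset":[0,0,0],"rot":[0,0,0],"claw":1}]'
python3 - <<'E'
from h import *
from workcell import imaging
need(die(0,0,.1),R_grip)
for c in("scene","top"):
    f=imaging.grab_frame(c); np.savez(c+"2.npz",**f)
    u,v=map(int,proj(f,die(0,0,.03))[0]); a=f["color"][max(0,v-65):v+65,max(0,u-80):u+80,::-1]
    cv2.imwrite(f"pics/{c}2.png",cv2.resize(a,None,fx=4,fy=4,interpolation=cv2.INTER_CUBIC))
E
```

```text
clock: 7.8
position: [0.5384, -0.2306, 0.2333]
tool_rot: [2.786, 0.229, 2.014]
force: [0.7, 0.3, -0.0]
grip_width: 0.0724
t 7.8 pos [ 0.5384 -0.2306  0.2333] w 0.0724 F [ 0.7  0.3 -0. ] q [ 0.19  0.34  0.21  2.06 -0.5   0.38  1.29]
offset now [0.3 1.2 7.8] rot [  0.2  -0.1 -55.8] offset after rot [-0.9  1.   7.8]
```

View pics/scene2.png

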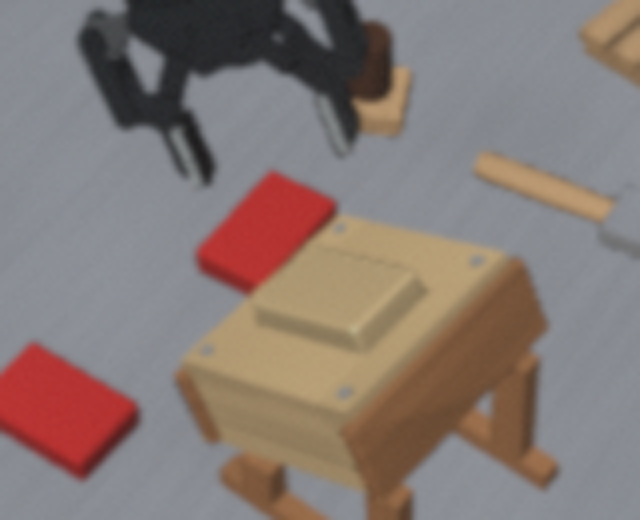

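View pics/top2.png

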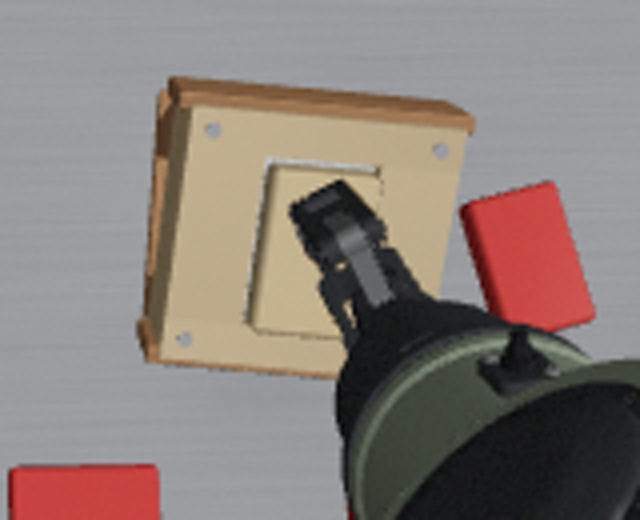

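The bar has popped up and stands proud (scene crop around (340,295)). I'll measure its pose from depth before gripping.

```bash
python3 - <<'E'
from h import *
for c in("scene","top"):
    f=load(c+"2.npz"); P=pts(f); d=(P-C)
    L=np.stack([d@xd,d@yd,d@n],-1)
    m=(abs(L[...,0])<.06)&(abs(L[...,1])<.05)&(L[...,2]>.010)&(L[...,2]<.02)&(f["range_z"]>0)
    if c=="top": m&=f["color"][...,0]>130
    q=L[m]; print(c,len(q),"z",np.median(q[:,2]),cv2.minAreaRect((q[:,:2]*1000).astype(np.float32)), "x rng",np.percentile(q[:,0],[1,99]),"y",np.percentile(q[:,1],[1,99]))
E
python3 -m handwheel '[{"offset":[0,0,0],"rot":[0,0,-8],"claw":1},{"offset":[0,0,0],"rot":[0,0,-8],"claw":1},{"offset":[0,0,0],"rot":[0,0,-8],"claw":1},{"offset":[0,0,0],"rot":[0,0,-8],"claw":1},{"offset":[0,0,0],"rot":[0,0,-8],"claw":1},{"offset":[0,0,0],"rot":[0,0,-8],"claw":1},{"offset":[0,0,0],"rot":[0,0,-7.8],"claw":1},{"offset":[0,0,30],"rot":[0,0,0],"claw":1},{"offset":[0,0,0],"rot":[0,0,0],"claw":1},{"offset":[0,0,0],"rot":[0,0,0],"claw":1}]' 40
python3 -c "
from h import *
need(die(0,0,.018),R_grip)"
```

```text
scene 561 z 0.014628436779917642 ((-2.2269210815429688, -0.1587505340576172), (54.952247619628906, 86.29261016845703), 89.64564514160156) x rng [-0.04121576  0.03980661] y [-0.02733443  0.02584928]
top 593 z 0.014772607965533358 ((-0.7134742736816406, 0.77398681640625), (84.27828216552734, 52.94090270996094), 0.31890764832496643) x rng [-0.04152834  0.04097814] y [-0.02324759  0.02679787]
clock: 8.9
position: [0.5505, -0.2316, 0.2058]
tool_rot: [3.135, 0.419, 3.022]
force: [-0.0, 0.3, 0.8]
grip_width: 0.0854
t 8.9 pos [ 0.5505 -0.2316  0.2058] w 0.0854 F [-0.   0.3  0.8] q [ 0.4   0.39 -0.06  2.04 -0.26  0.31  2.03]
offset now [-1.1  0.3 59.7] rot [ 0.2 -0.1 -0.3] offset after rot [-1.   0.6 59.7]
```

```bash
python3 -m handwheel '[{"offset":[0,0.4,25],"rot":[0,0,0],"claw":1},{"offset":[0,0,20],"rot":[0,0,0],"claw":1},{"offset":[0,0,9],"rot":[0,0,0],"claw":1},{"offset":[0,0,0],"rot":[0,0,0],"claw":1},{"offset":[0,0,0],"rot":[0,0,0],"claw":1}]' 40
python3 -c "
from h import *
need(die(-.001,0,.018),R_grip)"
```

```text
clock: 9.4
position: [0.5729, -0.2337, 0.1578]
tool_rot: [3.137, 0.422, 3.025]
force: [-0.4, -0.3, -0.1]
grip_width: 0.0858
t 9.4 pos [ 0.5729 -0.2337  0.1578] w 0.0858 F [-0.4 -0.3 -0.1] q [ 0.4   0.5  -0.08  2.03 -0.27  0.21  2.05]
offset now [1.  0.2 6.7] rot [ 0.2  0.1 -0.2] offset after rot [1.  0.2 6.7]
```

```bash
python3 -m handwheel '[{"offset":[0.5,0,5.5],"rot":[0,0,0],"claw":0.5},{"offset":[0,0,0],"rot":[0,0,0],"claw":0.5},{"offset":[0,0,0],"rot":[0,0,0],"claw":0.5}]' 40
python3 - <<'E'
from h import *
from workcell import imaging
need(die(-.001,0,.018),R_grip)
f=imaging.grab_frame("scene"); np.savez("scene3.npz",**f)
u,v=map(int,proj(f,die(0,0,.03))[0]); a=f["color"][max(0,v-65):v+65,max(0,u-80):u+80,::-1]
cv2.imwrite(f"pics/scene3.png",cv2.resize(a,None,fx=4,fy=4,interpolation=cv2.INTER_CUBIC))
E
```

```text
clock: 9.7
position: [0.5748, -0.2338, 0.1519]
tool_rot: [3.137, 0.421, 3.026]
force: [0.7, 0.1, 0.4]
grip_width: 0.064
t 9.7 pos [ 0.5748 -0.2338  0.1519] w 0.064 F [0.7 0.1 0.4] q [ 0.4   0.51 -0.08  2.03 -0.27  0.2   2.05]
offset now [0.2 0.1 0.6] rot [ 0.2  0.  -0.1] offset after rot [0.2 0.1 0.6]
```

View pics/scene3.png

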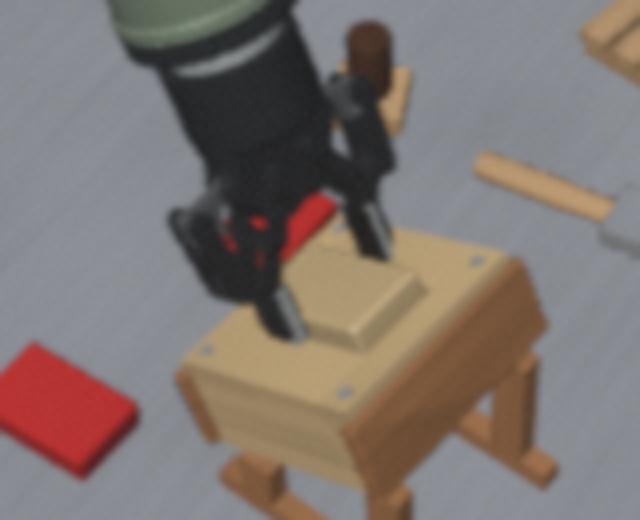

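Both fingers straddle the bar at the middle of its long sides ((295,330) and (375,250) in the crop), so I'm closing.

```bash
python3 -m handwheel '[{"offset":[0,0,0],"rot":[0,0,0],"claw":-1},{"offset":[0,0,0],"rot":[0,0,0],"claw":-1},{"offset":[0,0,0],"rot":[0,0,0],"claw":-1},{"offset":[0,0,0],"rot":[0,0,0],"claw":-1},{"offset":[0,0,0],"rot":[0,0,0],"claw":-1}]' 40
python3 -c "
from h import *
need(die(-.001,0,.018),R_grip)"
```

```text
clock: 10.25
position: [0.5749, -0.2338, 0.1518]
tool_rot: [3.137, 0.421, 3.026]
force: [-1.6, -0.8, 2.0]
grip_width: 0.0526
t 10.25 pos [ 0.5749 -0.2338  0.1518] w 0.0526 F [-1.6 -0.8  2. ] q [ 0.4   0.51 -0.08  2.03 -0.27  0.2   2.05]
offset now [ 0.3 -0.   0.4] rot [ 0.2  0.  -0.1] offset after rot [ 0.3 -0.   0.4]
```

```bash
python3 -m handwheel '[{"offset":[0,0,-3],"rot":[0,0,0],"claw":-1},{"offset":[0,0,-5],"rot":[0,0,0],"claw":-1},{"offset":[0,0,-10],"rot":[0,0,0],"claw":-1},{"offset":[0,0,-20],"rot":[0,0,0],"claw":-1},{"offset":[0,0,-25],"rot":[0,0,0],"claw":-1},{"offset":[0,0,-25],"rot":[0,0,0],"claw":-1},{"offset":[0,0,0],"rot":[0,0,0],"claw":-1}]' 40
python3 - <<'E'
from h import *
from workcell import imaging
need(die(-.001,0,.018),R_cork)
need(K+[0,0,.12],R_cork)
for c in("scene","top"):
    f=imaging.grab_frame(c); np.savez(c+"4.npz",**f)
    u,v=map(int,proj(f,die(0,0,.06))[0]); a=f["color"][max(0,v-75):v+75,max(0,u-80):u+80,::-1]
    cv2.imwrite(f"pics/{c}4.png",cv2.resize(a,None,fx=4,fy=4,interpolation=cv2.INTER_CUBIC))
E
```

```text
clock: 10.95
position: [0.5386, -0.2305, 0.2354]
tool_rot: [3.138, 0.425, 3.026]
force: [0.1, -0.2, -2.3]
grip_width: 0.0528
t 10.95 pos [ 0.5386 -0.2305  0.2354] w 0.0528 F [ 0.1 -0.2 -2.3] q [ 0.39  0.33 -0.04  2.05 -0.25  0.36  2.03]
offset now [ 1.6  0.7 91.5] rot [ 1.1 24.3  4.1] offset after rot [-36.1   3.6  84.1]
t 10.95 pos [ 0.5386 -0.2305  0.2354] w 0.0528 F [ 0.1 -0.2 -2.3] q [ 0.39  0.33 -0.04  2.05 -0.25  0.36  2.03]
offset now [-2.000e-01  5.368e+02  9.330e+01] rot [ 1.1 24.3  4.1] offset after rot [  1.  538.4  83.4]
```

View pics/scene4.png

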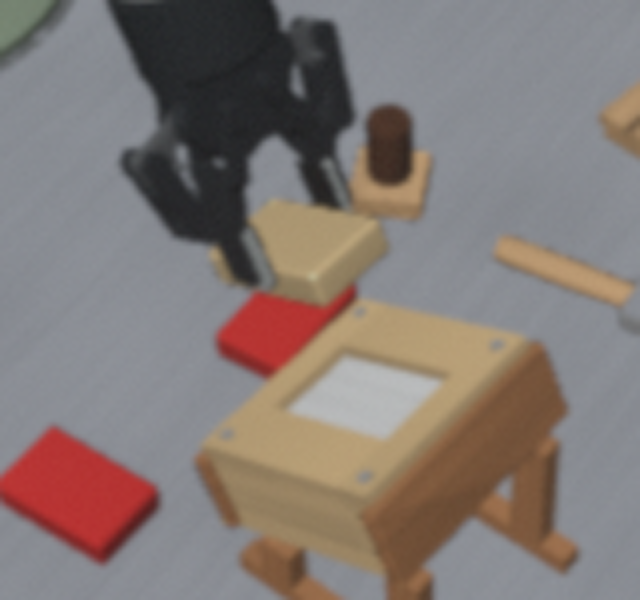

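The bar is out level in the grip (scene crop (310,245)), and the raised aluminium pad shows in the cavity at (365,395). Next: level the tool and carry the bar to the mat.

```bash
python3 -m handwheel '[{"offset":[0,0,-10],"rot":[0.4,6,1],"claw":-1},{"offset":[0,0,0],"rot":[0.4,6,1],"claw":-1},{"offset":[0,0,0],"rot":[0.2,6.3,1],"claw":-1},{"offset":[0,0,0],"rot":[0.1,6,1],"claw":-1},{"offset":[0,30,0],"rot":[0,0,0],"claw":-1},{"offset":[0,40,0],"rot":[0,0,0],"claw":-1},{"offset":[0,40,0],"rot":[0,0,0],"claw":-1},{"offset":[0,40,0],"rot":[0,0,0],"claw":-1},{"offset":[0,40,0],"rot":[0,0,0],"claw":-1},{"offset":[0,40,0],"rot":[0,0,0],"claw":-1},{"offset":[0,40,0],"rot":[0,0,0],"claw":-1},{"offset":[0,40,0],"rot":[0,0,0],"claw":-1}]' 40
python3 -c "
from h import *
need(K+[0,0,.12],R_cork)"
```

```text
clock: 12.25
position: [0.5923, 0.0769, 0.2401]
tool_rot: [-3.141, -0.005, 2.955]
force: [0.0, -0.7, -1.0]
grip_width: 0.0529
t 12.25 pos [0.5923 0.0769 0.2401] w 0.0529 F [ 0.  -0.7 -1. ] q [-0.3   0.49  0.1   1.69 -0.06  0.97  1.21]
offset now [ -4.7 226.4  88. ] rot [-0.  -0.3  0.1] offset after rot [ -3.8 226.4  88.1]
```

```bash
python3 -m handwheel '[{"offset":[-1,38,0],"rot":[0,-0.3,0.1],"claw":-1},{"offset":[-1,38,0],"rot":[0,0,0],"claw":-1},{"offset":[-1,38,0],"rot":[0,0,0],"claw":-1},{"offset":[-1,38,0],"rot":[0,0,0],"claw":-1},{"offset":[0,38,20],"rot":[0,0,0],"claw":-1},{"offset":[0,26,30],"rot":[0,0,0],"claw":-1},{"offset":[0,0,20],"rot":[0,0,0],"claw":-1},{"offset":[0,0,0],"rot":[0,0,0],"claw":-1},{"offset":[0,0,0],"rot":[0,0,0],"claw":-1}]' 40
python3 - <<'E'
from h import *
from workcell import imaging
need(K+[0,0,.09],R_cork)
for c in("scene","top"):
    f=imaging.grab_frame(c); np.savez(c+"5.npz",**f)
    u,v=map(int,proj(f,K+[0,0,.06])[0]); a=f["color"][max(0,v-65):v+65,max(0,u-80):u+80,::-1]
    cv2.imwrite(f"pics/{c}5.png",cv2.resize(a,None,fx=4,fy=4,interpolation=cv2.INTER_CUBIC))
    P=pts(f); s=.123+.0
    from workcell import status
    p=np.array(status.observe()["position"]); print(p)
    m=(np.linalg.norm(P[...,:2]-p[:2],axis=-1)<.06)&(f["range_z"]>0)&(P[...,2]<p[2]+.002)&(P[...,2]>p[2]-.02)&(f["color"][...,0]>130)
    print(c,m.sum(),np.median(P[m][:,2]),cv2.minAreaRect((P[m][:,:2]*1000).astype(np.float32)))
E
```

```text
clock: 13.15
position: [0.637, 0.2858, 0.1709]
tool_rot: [-3.141, 0.001, 2.953]
force: [0.2, -0.7, -0.6]
grip_width: 0.053
t 13.15 pos [0.637  0.2858 0.1709] w 0.053 F [ 0.2 -0.7 -0.6] q [-0.55  0.72  0.08  1.46 -0.06  0.96  0.92]
offset now [ 1.  12.8 48.9] rot [-0.1  0.1 -0. ] offset after rot [ 0.9 12.8 48.9]
[0.63748957 0.28577006 0.17188565]
scene 275 0.1659928422736694 ((636.01025390625, 284.04632568359375), (60.49317169189453, 83.31150817871094), 80.28456115722656)
[0.63764797 0.28587749 0.1723893 ]
top 642 0.16830884739636942 ((637.7274780273438, 285.00946044921875), (54.527008056640625, 82.97501373291016), 79.06700134277344)
```

View pics/scene5.png

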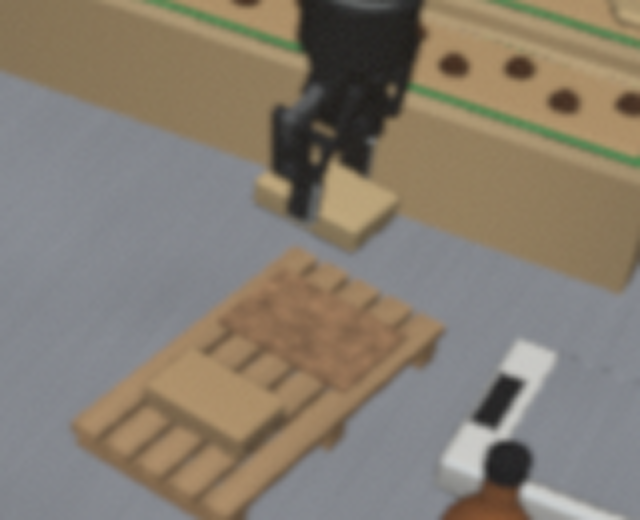

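View pics/top5.png

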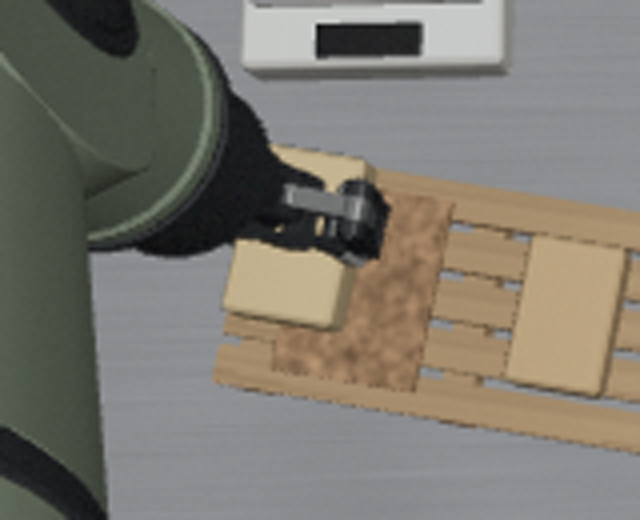

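Bar held level and 79–80° vs. mat axis 79° (parallel); its centre is within 1 mm of the TCP. Lowering.

```bash
python3 -m handwheel '[{"offset":[0.5,13,20],"rot":[0,0,0],"claw":-1},{"offset":[0,0,35],"rot":[0,0,0],"claw":-1},{"offset":[0,0,30],"rot":[0,0,0],"claw":-1},{"offset":[0,0,15],"rot":[0,0,0],"claw":-1},{"offset":[0,0,0],"rot":[0,0,0],"claw":-1},{"offset":[0,0,0],"rot":[0,0,0],"claw":-1}]' 40
python3 - <<'E'
from h import *
from workcell import imaging,status
need(K+[0,0,.0255],R_cork)
f=imaging.grab_frame("top"); np.savez("top6.npz",**f)
P=pts(f);p=np.array(status.observe()["position"])
m=(np.linalg.norm(P[...,:2]-p[:2],axis=-1)<.06)&(f["range_z"]>0)&(P[...,2]<p[2]+.002)&(P[...,2]>p[2]-.012)&(f["color"][...,0]>130)
print(np.median(P[m][:,2]),cv2.minAreaRect((P[m][:,:2]*1000).astype(np.float32)))
u,v=map(int,proj(f,K)[0]); a=f["color"][max(0,v-65):v+65,max(0,u-80):u+80,::-1]
cv2.imwrite(f"pics/top6.png",cv2.resize(a,None,fx=4,fy=4,interpolation=cv2.INTER_CUBIC))
E
```

```text
clock: 13.85
position: [0.64, 0.2993, 0.0728]
tool_rot: [3.14, 0.004, 2.953]
force: [0.3, -0.2, -0.2]
grip_width: 0.0526
t 13.85 pos [0.64   0.2993 0.0728] w 0.0526 F [ 0.3 -0.2 -0.2] q [-0.56  0.85  0.07  1.48 -0.07  0.81  0.91]
offset now [ 1.4 -1.1 15.3] rot [ 0.1  0.2 -0. ] offset after rot [ 1.4 -1.1 15.3]
0.06917821410387104 ((640.06005859375, 297.9717712402344), (53.284820556640625, 83.24565887451172), 77.94768524169922)
```

View pics/top6.png

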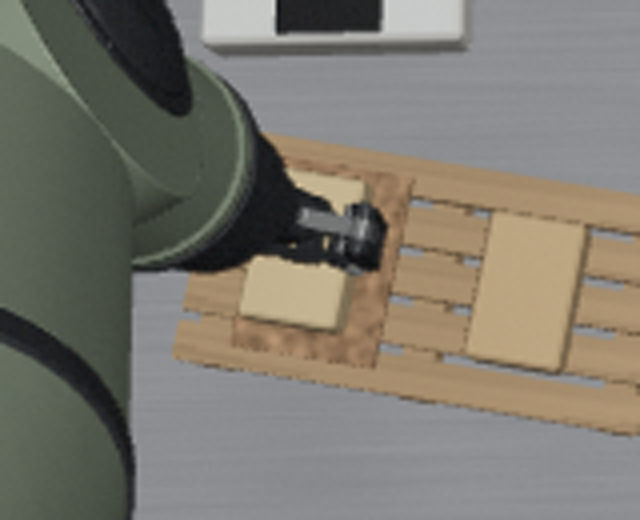

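```bash
python3 -m handwheel '[{"offset":[1.4,0,5],"rot":[0,0.2,0],"claw":-1},{"offset":[0,0,4],"rot":[0,0,0],"claw":-1},{"offset":[0,0,2],"rot":[0,0,0],"claw":-1},{"offset":[0,0,0],"rot":[0,0,0],"claw":-1},{"offset":[0,0,0],"rot":[0,0,0],"claw":-1}]' 40
python3 -c "
from h import *
need(K+[0,0,.0255],R_cork)"
```

```text
clock: 14.4
position: [0.6378, 0.2996, 0.0602]
tool_rot: [3.142, -0.001, 2.953]
force: [0.6, -0.3, -1.6]
grip_width: 0.0528
t 14.4 pos [0.6378 0.2996 0.0602] w 0.0528 F [ 0.6 -0.3 -1.6] q [-0.56  0.87  0.06  1.49 -0.07  0.79  0.91]
offset now [-0.9 -0.9  2.7] rot [ 0.  -0.1  0. ] offset after rot [-0.9 -0.9  2.7]
```

```bash
python3 -m handwheel '[{"offset":[0,0,1],"rot":[0,0,0],"claw":-1},{"offset":[0,0,0],"rot":[0,0,0],"claw":-1}]'
```

```text
clock: 14.6
position: [0.6378, 0.2995, 0.0591]
tool_rot: [3.142, -0.001, 2.953]
force: [-0.0, 0.3, -1.3]
grip_width: 0.053
```

```bash
python3 -m handwheel '[{"offset":[0,0,1],"rot":[0,0,0],"claw":-1},{"offset":[0,0,0],"rot":[0,0,0],"claw":-1}]'
```

```text
clock: 14.8
position: [0.6378, 0.2996, 0.0581]
tool_rot: [3.142, -0.001, 2.953]
force: [0.1, 0.5, -0.9]
grip_width: 0.053
```

```bash
python3 -m handwheel '[{"offset":[0,0,0.7],"rot":[0,0,0],"claw":-1},{"offset":[0,0,0],"rot":[0,0,0],"claw":-1}]'
```

```text
clock: 15.0
position: [0.6377, 0.2996, 0.0579]
tool_rot: [3.141, -0.001, 2.953]
force: [-2.9, -1.3, 6.1]
grip_width: 0.0528
```

Contact with the mat (6 N). Releasing, then retreating straight up.

```bash
python3 -m handwheel '[{"offset":[0,0,0],"rot":[0,0,0],"claw":0.25},{"offset":[0,0,0],"rot":[0,0,0],"claw":0.5},{"offset":[0,0,0],"rot":[0,0,0],"claw":0.65},{"offset":[0,0,0],"rot":[0,0,0],"claw":0.65},{"offset":[0,0,-10],"rot":[0,0,0],"claw":0.65},{"offset":[0,0,-40],"rot":[0,0,0],"claw":0.65},{"offset":[0,0,-45],"rot":[0,0,0],"claw":0.65},{"offset":[0,0,-45],"rot":[0,0,0],"claw":-1},{"offset":[0,-40,-20],"rot":[0,0,0],"claw":-1},{"offset":[0,-40,0],"rot":[0,0,0],"claw":-1},{"offset":[0,-40,0],"rot":[0,0,0],"claw":-1},{"offset":[0,0,0],"rot":[0,0,0],"claw":-1}]'
python3 - <<'E'
from h import *
from workcell import imaging,status
need(die(0,0,.12),R_press)
for c in ("top","scene"):
    f=imaging.grab_frame(c); np.savez(c+"7.npz",**f)
    P=pts(f)
    for nm,q in(("soap",K[:2]),("cured",[.617,.183])):
        m=(np.linalg.norm(P[...,:2]-q,axis=-1)<.06)&(f["range_z"]>0)&(P[...,2]<.06)&(P[...,2]>.043)
        print(c,nm,np.median(P[m][:,2]),cv2.minAreaRect((P[m][:,:2]*1000).astype(np.float32)))
    u,v=map(int,proj(f,K)[0]); a=f["color"][max(0,v-65):v+65,max(0,u-80):u+80,::-1]
    cv2.imwrite(f"pics/{c}7.png",cv2.resize(a,None,fx=4,fy=4,interpolation=cv2.INTER_CUBIC))
E
```

```text
clock: 16.2
position: [0.6156, 0.1754, 0.219]
tool_rot: [-3.14, 0.0, 2.947]
force: [0.1, 0.9, 0.0]
grip_width: 0.0002
t 16.2 pos [0.6156 0.1754 0.219 ] w 0.0002 F [0.1 0.9 0. ] q [-0.43  0.58  0.09  1.59 -0.06  0.97  1.05]
offset now [   1.5 -412.6  -25.1] rot [-19.5 -17.8  84. ] offset after rot [-411.1  -21.4  -37.9]
top soap nan ((0.0, 0.0), (0.0, 0.0), 0.0)
top cured 0.050141767000342674 ((617.2472534179688, 184.0255889892578), (54.065250396728516, 83.87583923339844), 79.48201751708984)
scene soap 0.05292016724822601 ((636.7514038085938, 298.2543029785156), (61.49684524536133, 85.41279602050781), 79.2535400390625)
scene cured 0.04900932197281471 ((616.0833129882812, 181.39675903320312), (59.42761993408203, 84.38075256347656), 79.81596374511719)
  return _methods._mean(a, axis=axis, dtype=dtype,
  ret = ret.dtype.type(ret / rcount)
```

View pics/top7.png

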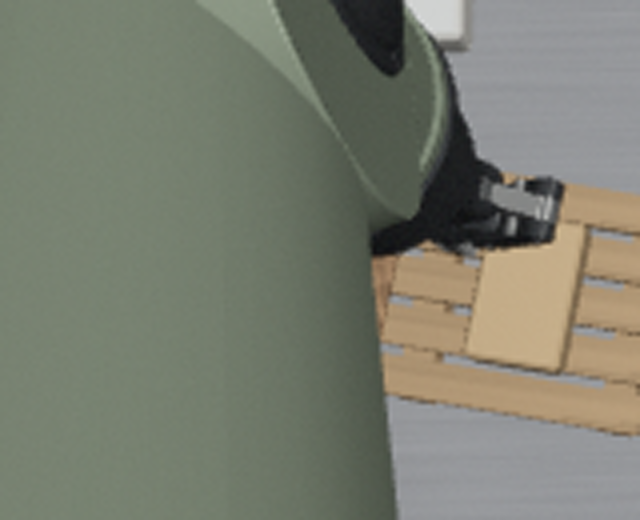

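View pics/scene7.png

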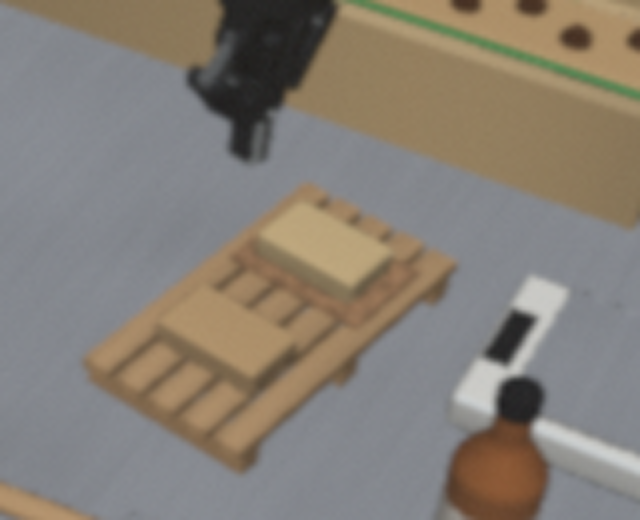

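The bar lies on the mat (scene crop (320,250)), looking centred and square. The top view is still blocked by the arm, so I'll check again later. Back to the die.

```bash
python3 -m handwheel '[{"offset":[0,-41,-8],"rot":[0,0,8],"claw":-1},{"offset":[-6,-41,-8],"rot":[0,0,8],"claw":-1},{"offset":[-11,-39,-8],"rot":[0,0,8],"claw":-1},{"offset":[-17,-37,-8],"rot":[0,0,8],"claw":-1},{"offset":[-22,-35,-8],"rot":[0,0,8],"claw":-1},{"offset":[-26,-31,-5],"rot":[0,0,8],"claw":-1},{"offset":[-30,-27,0],"rot":[0,0,8],"claw":-1},{"offset":[-34,-23,0],"rot":[0,0,8],"claw":-1},{"offset":[-37,-18,0],"rot":[0,0,8],"claw":-1},{"offset":[-39,-13,0],"rot":[0,0,8],"claw":-1},{"offset":[0,0,0],"rot":[0,0,5],"claw":-1},{"offset":[0,0,0],"rot":[0,0,0],"claw":-1}]'
python3 - <<'E'
from h import *
from workcell import imaging
need(die(0,0,.1),R_press)
for c in ("top","scene"):
    f=imaging.grab_frame(c); np.savez(c+"8.npz",**f)
    P=pts(f)
    m=(np.linalg.norm(P[...,:2]-K[:2],axis=-1)<.06)&(f["range_z"]>0)&(P[...,2]<.06)&(P[...,2]>.043)
    print(c,np.median(P[m][:,2]),cv2.minAreaRect((P[m][:,:2]*1000).astype(np.float32)))
    u,v=map(int,proj(f,K)[0]); a=f["color"][max(0,v-65):v+65,max(0,u-80):u+80,::-1]
    cv2.imwrite(f"pics/{c}8.png",cv2.resize(a,None,fx=4,fy=4,interpolation=cv2.INTER_CUBIC))
E
```

```text
clock: 17.5
position: [0.5398, -0.2201, 0.2625]
tool_rot: [-3.14, -0.0, 1.468]
force: [0.6, 1.5, 0.3]
grip_width: 0.0001
t 17.5 pos [ 0.5398 -0.2201  0.2625] w 0.0001 F [0.6 1.5 0.3] q [-0.08  0.49  0.52  1.72 -0.28  1.01  0.44]
offset now [-9.7  3.7 35.9] rot [-24.2  -0.1   0.6] offset after rot [ -9.6 -11.2  34.3]
top 0.054164335186042134 ((637.6456298828125, 298.7242736816406), (54.42720413208008, 84.13322448730469), 79.13824462890625)
scene 0.052994267484895885 ((637.171142578125, 295.02191162109375), (62.47313690185547, 86.7748031616211), 77.88165283203125)
```

View pics/top8.png

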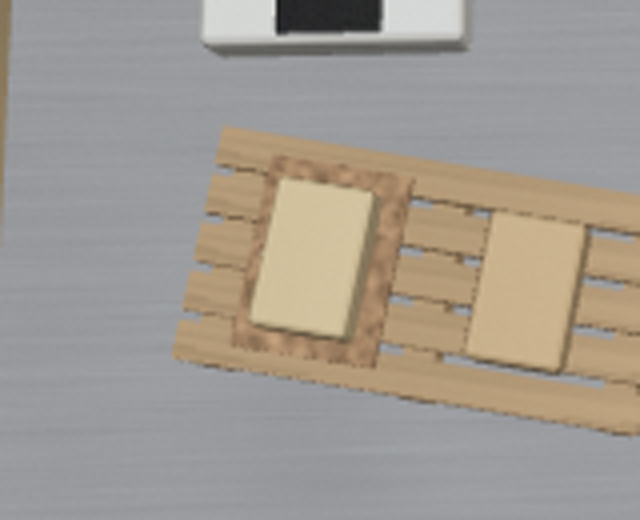

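The bar is at (0.6376, 0.2987), yaw -10.9°, about 1 mm from the mat centre and square. Now pressing the pad.

```bash
python3 -m handwheel '[{"offset":[0,0,0],"rot":[-8,0,0.2],"claw":-1},{"offset":[0,0,0],"rot":[-8,0,0.2],"claw":-1},{"offset":[0,0,0],"rot":[-8.2,-0.1,0.2],"claw":-1},{"offset":[-10,-11,20],"rot":[0,0,0],"claw":-1},{"offset":[0,0,25],"rot":[0,0,0],"claw":-1},{"offset":[0,0,30],"rot":[0,0,0],"claw":-1},{"offset":[0,0,0],"rot":[0,0,0],"claw":-1},{"offset":[0,0,0],"rot":[0,0,0],"claw":-1}]'
python3 -c "
from h import *
need(die(0,0,.0115),R_press)"
```

```text
clock: 18.4
position: [0.5587, -0.2318, 0.1897]
tool_rot: [2.721, -0.001, 1.461]
force: [0.0, 0.1, 0.7]
grip_width: -0.0
t 18.4 pos [ 0.5587 -0.2318  0.1897] w -0.0 F [0.  0.1 0.7] q [ 0.18  0.44  0.22  2.05 -0.67  0.31  0.85]
offset now [-0.2  0.2 48.1] rot [-0.  -0.1  0.2] offset after rot [-0.1  0.1 48.2]
```

Check the raised pad's position in the depth image and confirm the lane before going in.

```bash
python3 - <<'E'
from h import *
from workcell import imaging
f=imaging.grab_frame("scene"); np.savez("scene9.npz",**f)
P=pts(f); d=P-C; L=np.stack([d@xd,d@yd,d@n],-1)
m=(abs(L[...,0])<.035)&(abs(L[...,1])<.022)&(abs(L[...,2])<.04)&(f["range_z"]>0)
print("pad z",np.percentile(L[m][:,2],[10,50,90]))
u,v=map(int,proj(f,die(0,0,.03))[0]); a=f["color"][max(0,v-65):v+65,max(0,u-80):u+80,::-1]
cv2.imwrite(f"pics/scene9.png",cv2.resize(a,None,fx=4,fy=4,interpolation=cv2.INTER_CUBIC))
E
python3 -m handwheel '[{"offset":[0,0,20],"rot":[0,0,0],"claw":-1},{"offset":[0,0,18],"rot":[0,0,0],"claw":-1},{"offset":[0,0,0],"rot":[0,0,0],"claw":-1},{"offset":[0,0,0],"rot":[0,0,0],"claw":-1}]'
python3 -c "
from h import *
need(die(0,0,.0115),R_press)"
```

```text
pad z [-0.00879678 -0.00705303 -0.00584137]
clock: 18.85
position: [0.574, -0.2342, 0.156]
tool_rot: [2.72, -0.0, 1.459]
force: [-0.7, -0.1, 0.1]
grip_width: 0.0001
t 18.85 pos [ 0.574  -0.2342  0.156 ] w 0.0001 F [-0.7 -0.1  0.1] q [ 0.23  0.51  0.14  2.04 -0.72  0.24  0.9 ]
offset now [ 0.5 -0.3 11.1] rot [ 0.1 -0.1  0.1] offset after rot [ 0.6 -0.2 11.1]
```

View pics/scene9.png

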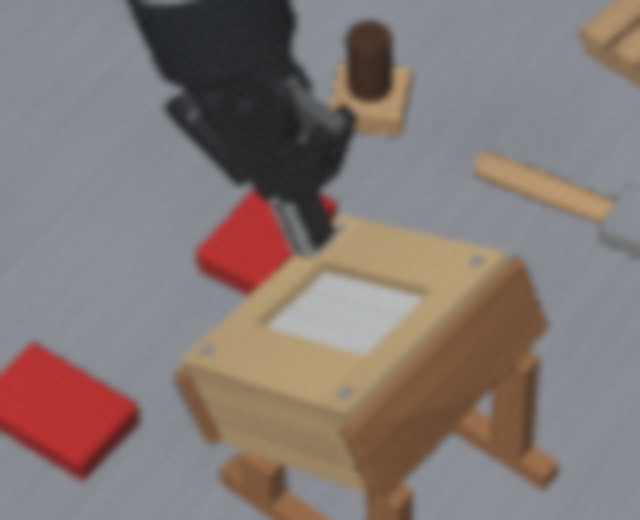

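The pad is raised, 7 mm below the face (scene crop (345,310)).

```bash
python3 -m handwheel '[{"offset":[0.3,0,6],"rot":[0,0,0],"claw":-1},{"offset":[0,0,5],"rot":[0,0,0],"claw":-1},{"offset":[0,0,4],"rot":[0,0,0],"claw":-1},{"offset":[0,0,4],"rot":[0,0,0],"claw":-1},{"offset":[0,0,4],"rot":[0,0,0],"claw":-1},{"offset":[0,0,0],"rot":[0,0,0],"claw":-1}]'
python3 -c "
from h import *
need(die(0,0,-.0145),R_press)"
```

```text
clock: 19.45
position: [0.5837, -0.235, 0.1336]
tool_rot: [2.72, -0.001, 1.459]
force: [1.6, -0.1, 4.0]
grip_width: 0.0002
t 19.45 pos [ 0.5837 -0.235   0.1336] w 0.0002 F [ 1.6 -0.1  4. ] q [ 0.26  0.56  0.09  2.02 -0.76  0.2   0.94]
offset now [ 0.2  0.  12.6] rot [ 0.  -0.1  0.1] offset after rot [ 0.2  0.  12.6]
```

```bash
python3 -m handwheel '[{"offset":[0,0,4],"rot":[0,0,0],"claw":-1},{"offset":[0,0,4],"rot":[0,0,0],"claw":-1},{"offset":[0,0,2.5],"rot":[0,0,0],"claw":-1},{"offset":[0,0,0],"rot":[0,0,0],"claw":-1}]'
python3 -c "
from h import *
need(die(0,0,-.0145),R_press)"
```

```text
clock: 19.85
position: [0.5878, -0.2355, 0.1242]
tool_rot: [2.72, -0.001, 1.459]
force: [0.3, 2.1, 5.2]
grip_width: -0.0002
t 19.85 pos [ 0.5878 -0.2355  0.1242] w -0.0002 F [0.3 2.1 5.2] q [ 0.27  0.58  0.08  2.02 -0.78  0.19  0.96]
offset now [0.2 0.1 2.4] rot [ 0.  -0.1  0.1] offset after rot [0.2 0.1 2.4]
```

```bash
python3 -m handwheel '[{"offset":[0,0,1.7],"rot":[0,0,0],"claw":-1},{"offset":[0,0,0],"rot":[0,0,0],"claw":-1}]'
```

```text
clock: 20.05
position: [0.5884, -0.2355, 0.1229]
tool_rot: [2.72, -0.001, 1.459]
force: [-0.7, 1.8, 7.9]
grip_width: -0.0001
```

```bash
python3 -m handwheel '[{"offset":[0,0,0.8],"rot":[0,0,0],"claw":-1},{"offset":[0,0,0],"rot":[0,0,0],"claw":-1}]'
```

```text
clock: 20.25
position: [0.5886, -0.2356, 0.1225]
tool_rot: [2.72, -0.001, 1.459]
force: [-6.4, 3.6, 15.0]
grip_width: -0.0
```

```bash
python3 -m handwheel '[{"offset":[0,0,0.3],"rot":[0,0,0],"claw":-1},{"offset":[0,0,0],"rot":[0,0,0],"claw":-1}]'; python3 -m handwheel '[{"offset":[0,0,-2],"rot":[0,0,0],"claw":-1},{"offset":[0,0,-20],"rot":[0,0,0],"claw":-1},{"offset":[0,0,-40],"rot":[0,0,0],"claw":-1},{"offset":[0,0,-45],"rot":[0,0,0],"claw":-1},{"offset":[0,0,-45],"rot":[0,0,0],"claw":-1},{"offset":[0,0,0],"rot":[0,0,0],"claw":-1},{"offset":[0,0,0],"rot":[0,0,0],"claw":-1},{"offset":[0,0,0],"rot":[0,0,0],"claw":-1}]'
python3 - <<'E'
from h import *
from workcell import imaging
need(die(0,0,.1),R_press)
for c in("scene","top"):
    f=imaging.grab_frame(c); np.savez(c+"10.npz",**f)
    cv2.imwrite(f"pics/{c}10.png",f["color"][...,::-1])
    P=pts(f); d=P-C; L=np.stack([d@xd,d@yd,d@n],-1)
    m=(abs(L[...,0])<.03)&(abs(L[...,1])<.018)&(abs(L[...,2])<.04)&(f["range_z"]>0)
    print(c,"pad z",np.percentile(L[m][:,2],[10,50,90]))
    m=(np.linalg.norm(P[...,:2]-K[:2],axis=-1)<.06)&(f["range_z"]>0)&(P[...,2]<.06)&(P[...,2]>.043)
    print(c,np.median(P[m][:,2]),cv2.minAreaRect((P[m][:,:2]*1000).astype(np.float32)))
E
```

```text
clock: 20.45
position: [0.5886, -0.2356, 0.1224]
tool_rot: [2.72, -0.001, 1.459]
force: [-8.2, 3.9, 17.9]
grip_width: 0.0
clock: 21.25
position: [0.5269, -0.2283, 0.2594]
tool_rot: [2.722, -0.001, 1.459]
force: [-0.7, -0.5, -0.3]
grip_width: -0.0001
t 21.25 pos [ 0.5269 -0.2283  0.2594] w -0.0001 F [-0.7 -0.5 -0.3] q [ 0.01  0.3   0.43  2.06 -0.56  0.46  0.75]
offset now [-0.1  0.9 36.4] rot [-0.1 -0.1  0.1] offset after rot [-0.   0.8 36.4]
scene pad z [-0.02606439 -0.02445397 -0.02274024]
scene 0.05269053289506831 ((635.5188598632812, 298.82049560546875), (61.52216339111328, 88.05581665039062), 80.11691284179688)
top pad z [-0.02607799 -0.02414295 -0.02241425]
top 0.05417138785854214 ((637.492431640625, 298.48736572265625), (54.69010543823242, 83.93026733398438), 79.78643798828125)
```

View pics/scene10.png

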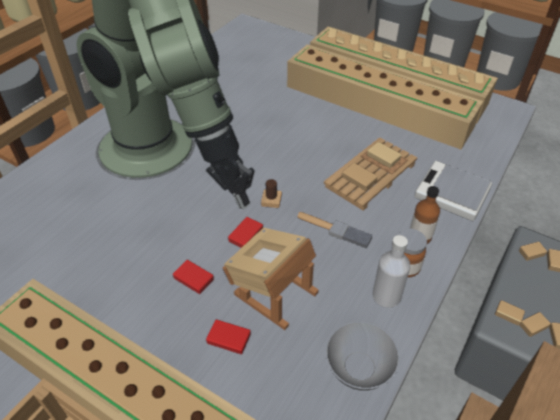

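View pics/top10.png

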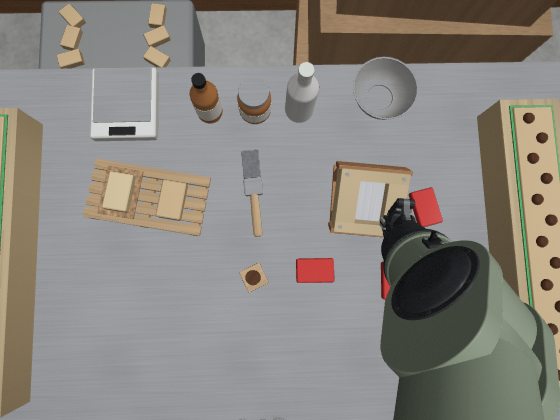

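The pad is latched at -24 mm, 0.8 s after release. The soap is on the mat at top (119,192), and the brush, stamp, cured bar and red bars look unmoved. The robot touches nothing, so I'm handing in.

```bash
python3 -c "
from workcell import bot
print(bot.job_done())"
```

```text
the job is handed in; nothing more can be done
None
```

The soap bar is out of the die and lying on the cork mat, and the empty ejector is latched down again. I handed the job in at about 21 s with the robot touching nothing.

- **First press:** I pressed the bar to the stop and let go, and it popped up about 15 mm proud. The press peaked at about 51 N. That is under the 80 N limit but well above the 10–15 N firm press you asked for, because I sent two steps too many before reading the force.
- **Laying it down:** I gripped the bar across its 54 mm width, drew it out along the die's normal and lowered it until contact at about 7 N. In the top camera it lies flat with its upper face at 54 mm. It is about 1 mm from the mat centre, and its angle is within 1° of the mat's.
- **Scene camera:** it put the bar's centre up to about 3.5 mm off. Its outline also takes in the bar's side face, so I trusted the top view.
- **Second press:** I pressed the empty pad to the stop at about 20 N. It settled 24 mm below the die's face 0.8 s after release, in both cameras, which is the latched depth.
- **Other things:** the cured bar, brush, stamp and red bars look unmoved in the last pictures, although the arm hides part of one red bar in the top view. I measured the cured bar only before the second press, and it had not moved then.

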